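Uncover the bearing and hold the hand lens at the set focal height

ROBOT

A 6-joint arm with a two-finger parallel gripper is mounted at the origin on a cart in front of the work surface, level with it; the furniture and walls round the work are solid. World frame = base frame: x ahead of the robot, y to its left, z up, the work surface at z = 0. Lengths are in m, angles in rad, forces in N, time in s.
With the tool pointing down it reaches from about 0.425 to 0.95 m from the base axis. Payload 3.5 kg.
Tool frame: the origin (TCP) lies on the centre line of the jaws, within the pads' length; the fingertips stand bot.tip_reach ahead of it and the grasp point (between the pads) lies 3 mm ahead of it (bot.tip_reach is the distance from the TCP to the fingertips, in m); z points along the fingers, y is the line along which they close (so a half turn about z gives the same grasp; the last joint's range is limited). The gripper opens to 85 mm and grips with 20 to 120 N. Pads are 22 mm wide; open, the fingers measure 114 mm over their backs; the gripper's body (76 mm by 85 mm) begins 54 mm behind the grasp point. The pads swing forward as they close: fully open they stand 13 mm farther back than shut.
Start: joints at [-1.412, 0.286, 1.577, -0, 1.279, -0.15], TCP at [0.205, -0.643, 0.253] pointing down, gripper open.
Joint ranges: [-2.77, 2.77], [-0.9, 2.22], [0.21, 2.48], [-1.53, 4.67], [0.24, 2.81], [-2.84, 2.84]. Speed limits (rad/s): [2.79, 2.79, 3.14, 3.14, 3.14, 3.14].

INTERFACE

Orientations are given as a rotation vector (axis times angle).
In Python, from plant import telemetry, viewer, bot, search_frame, silhouettes gives the robot as it stands.
- The arm moves only by the tool hand_motion, called after "Emit:" as a command line: name --pt "numbers of a row" for each row, then --argument value for the rest. Schema: {"type":"object","properties":{"segments":{"type":"array","items":{"type":"number"},"minItems":7,"maxItems":84},"grip_force":{"type":"number"},"only":{"type":"string"},"quiet":{"type":"boolean"},"lines":{"type":"string"}},"required":["segments"],"additionalProperties":false}. segments is one flat list of numbers that holds 1 to 12 rows one after another, with no inner brackets; each row has 7 numbers: dx, dy, dz in mm, then a rotation vector rx, ry, rz in units of 0.05 rad, then the finger opening in m; each row is the pose to reach, as a shift and turn from the pose commanded when the call began, along the tool's axes at that moment; what a row does not reach only later rows make up. A row lasts 1/10 s, in which the tool goes at most 0.05 m and 0.15 rad, less where a joint would pass 70% of its speed; a pose out of reach is approached as far as the arm can. The fingers move at their own pace and stop on an object; grip_force is the grip in N (left out, the last holds). Time passes only in rows, so rows that do not move let the fingers close. The tool returns the time, the measured TCP pose, the force, the opening and the grip force at its end. only (a regular expression) keeps the lines of the reply that match it, lines (a string "A,B") keeps lines A to B, and quiet returns only ok. Input that does not fit is refused with a message, and nothing moves.
- telemetry.state(): the state, without advancing time (a new reading comes with each control period).
- viewer.grab_frame(name): name is "scene" or "top" or "wrist"; returns (picture, depth): 400x640x3 uint8, blue, green, red; 400x640 float32, m along the optical axis (not along the pixel's ray), 0 where there is no reading.
- viewer.camera_info(name): a dict with "mtx" (3x3 intrinsics, pixels), "D" ([k1, k2, p1, p2, k3] as OpenCV has them; the pictures are not rectified), "extrinsics" (4x4, takes a point from world to camera coordinates). Camera axes: x right, y down, z forward; pixel columns grow to the right and rows downward; lengths in m; the calibration is good to about 2 mm. A picture is of the moment at which its call begins: read the wrist's pose just before it. camera_info takes no time and is no camera call; for the wrist camera it gives the pose at the moment of the call.
- bot.sign_off(): hands the job in; it is judged then, once.
Trained networks look in the newest picture that a camera, given by its name, has taken for a name from the list of things; names that differ only in an ending like _2 or _b are one class to them, and where a whole thing is asked for, a point or a joint stands for the part that bears it (a point fixed in the world has none). Each returns a list of dicts, best first, with "confidence" (0 to 1); they miss things now and then, are a little off and sometimes report something else, mostly with a low value. They report only what shows in the picture. A call takes as long as a camera call. They do not tell look-alikes from the thing itself.
- search_frame(camera, query): "xyz" ([x, y, z] in m, in world coordinates, good to about 4 mm: the middle of the surface that is visible of it).
- silhouettes(camera, query): "region" (400x640 bool, what is visible of it).
The state is a dict: "time": time; "qpos": joint angles; "joint_velocities": joint speeds; "joint_efforts": joint torques, N m; "ee_pos": TCP position; "ee_rot": TCP orientation; "ft_force": force on the tool from outside, world axes, zero at the start; "torque": the same for the moment, N m; "width": finger opening in m; "gripper_force": force on a finger pad.
Only numpy, scipy, OpenCV 4.12 (cv2) and the standard library are available. Lean on these libraries where they do the work, as an engineer would, in place of code of your own. Each camera call takes 0.05 s, during which the arm holds its last target. There are 200 camera calls.

TASK

Lift the amber dust guard off the bearing on the inspection stand by its black grip bar, set it astride the stand's rail so that it hangs there by its roof, and let go of it. Then take the hand lens by its blue handle and hold it still and level over the middle of the bearing, with its rim at the height of the gauge's red pointer tip, touching neither bearing, gauge nor stand; do not shift the pointer, the bearing or the other things on the table. The job finishes while you are still holding the lens there.

Things in the scene. Friction and masses are not known exactly. Their poses are not given: they have to be found in the camera images.
- stand: fixed inspection stand: ground steel plate 280 (x) x 300 (y) mm whose top is 16 mm above the table, with a bent steel rod rail along its y at the back. Origin on the table under the plate's centre, z up
- rail_mid (a point): middle of the rail's axis, a steel rod of 12 mm diameter, 150 mm above the plate; axes as the stand's: the rail runs along y, straight for 75 mm either side, its two posts are 95 mm either side of this point
- guard: loose dust guard of amber clear sheet 4 mm thick, 0.16 kg, standing over the bearing like a small roofed tunnel open at its two ends: 104 mm across (x), 91 mm long (y), legs 67 mm high, roof pitched at 28 degrees to a ridge along y (94 mm high outside); on the ridge a black grip bar 14 (x) x 60 (y) mm, from 92 to 126 mm height. Origin at the centre of its underside, z up
- guard_crown (a point): on the guard: underside of the roof's ridge, middle of its length, 90 mm above the guard's underside. Hung, it rests about 7 mm above the rail's axis
- guard_grip (a point): on the guard: in the black grip bar, 118 mm above the guard's underside, 8 mm below the bar's top; grip across the guard's x
- bearing: loose steel ball bearing lying flat on the plate under the guard, outer diameter 62 mm, 16 mm high. Origin at the centre of its underside
- gauge: surface gauge standing firmly on the plate beside the bearing, on the stand's +y side of it: blue base 58 x 50 x 34 mm, steel post 10 mm thick and 160 mm high, on it a clamp slide with a pointer rod that reaches along the gauge's -y to the bearing's side. Origin at the centre of the base's underside
- pointer_tip (a point): point of the red pointer tip, 74 mm along the gauge's -y from the post, at the lens's focal height: set between 64 and 109 mm above the plate. A push shifts it up or down (4 N friction)
- loupe: hand lens, 0.12 kg, lying flat on the table: steel rim of 76 mm diameter, 12 mm thick, with clear glass, and a blue square handle 16 x 16 mm that points along its -x, from 59 to 167 mm from the lens's centre; centre of mass about 70 mm from it. Origin under the lens's centre, at the height of the handle's underside; z is the optical axis, up
- lens_center (a point): centre of the lens, in the middle plane of rim and handle, 8 mm above the loupe's origin
- carton: white card box with a blue band, 71 x 70 x 22 mm, left of the stand; leave it alone
- feelers: fanned steel feeler gauge, 100 x 70 x 11 mm, right of the stand; leave it alone
- tweezers: steel tweezers, 129 mm long, at the table's front edge left of the stand; leave them alone
Not all that is in view belongs to the job. Of the things that look like the guard, the larger one is meant.

How it is judged:
By the outcome, as a careful person would: the job done as asked, in the order asked, and still so for the second after the job is handed in, while the arm keeps its last pose, push and grip.
It also fails if it takes over 61 s, if anything falls off the work surface, if the arm or the gripper's body presses on something with over 40 N, if the wrist force passes 120 N, or if a joint passes its speed limit or range.

## Working session

There is one attempt and no reset: what is moved stays moved. The work goes in short steps, Python scripts to look and compute and a tool call to move; the robot and the scene stay as the last step left them, time stands still between calls to the robot, and variables do not carry over. Pictures are saved under pics/ and viewed, at most 10 in all, crops included, and the job is handed in when it is done.

```bash
ls; mkdir -p pics; python3 - <<'E'
from plant import telemetry, viewer, bot, search_frame, silhouettes
import cv2
print(telemetry.state(), bot.tip_reach)
for c in ["scene","top"]:
    im,d=viewer.grab_frame(c); cv2.imwrite(f"pics/{c}0.png",im)
    for q in ["guard","guard_grip","stand","bearing","gauge","pointer_tip","loupe","carton","feelers","tweezers"]:
        print(c,q,[(r["xyz"],round(r["confidence"],2)) for r in search_frame(c,q)])
E
```

```text
pics
{'time': 0.0, 'qpos': array([-1.41199386e+00,  2.87194635e-01,  1.57820637e+00, -3.59390262e-06,
        1.27862208e+00, -1.50019948e-01]), 'joint_velocities': array([ 0.00076845,  0.00089054,  0.00053417, -0.00082553,  0.00080429,
       -0.0016135 ]), 'joint_efforts': array([ 8.69789219e-04, -4.05976975e+01, -2.92626143e+01, -1.30719081e-04,
        5.72855279e-03,  2.35936049e-06]), 'ee_pos': array([ 0.2050725 , -0.64244084,  0.25191192]), 'ee_rot': array([-3.10181306e+00, -4.82799555e-01,  2.21513872e-05]), 'ft_force': array([-0.58964881,  0.45937869, -0.28136702]), 'torque': array([-0.00982661,  0.03006363, -0.06029204]), 'gripper_force': 0.0, 'width': 0.08532692483299821} 0.022
scene guard [([0.3896, -0.2, 0.0434], 0.89), ([0.4667, -0.0118, 0.0918], 0.79)]
scene guard_grip [([0.3927, -0.2013, 0.0418], 0.78), ([0.4702, -0.0077, 0.0916], 0.64)]
scene stand [([0.5936, 0.0602, 0.0134], 0.84), ([0.559, -0.2816, 0.0135], 0.71)]
scene bearing [([0.4814, -0.0049, 0.0296], 0.79), ([0.5941, 0.0592, 0.0138], 0.19), ([0.4692, -0.0078, 0.0892], 0.19)]
scene gauge [([0.4662, 0.1378, 0.0
[... 170 characters left out ...]
01], 0.68)]
scene carton [([0.653, 0.2949, 0.0196], 0.6)]
scene feelers [([0.6988, -0.2829, 0.0087], 0.75)]
scene tweezers [([0.3572, 0.2988, 0.0069], 0.52)]
top guard [([0.4777, -0.0116, 0.097], 0.84), ([0.3938, -0.2127, 0.0522], 0.66)]
top guard_grip [([0.4797, -0.0186, 0.0983], 0.94), ([0.3905, -0.2172, 0.0527], 0.87)]
top stand [([0.5792, 0.0272, 0.0135], 0.77)]
top bearing [([0.4806, -0.0169, 0.095], 0.4)]
top gauge [([0.4628, 0.1178, 0.0498], 0.77)]
top pointer_tip [([0.4692, 0.1189, 0.1117], 0.41)]
top loupe [([0.5812, -0.2715, 0.0098], 0.9)]
top carton [([0.6625, 0.2873, 0.0198], 0.94)]
top feelers [([0.6996, -0.2918, 0.0095], 0.53), ([0.4803, -0.0158, 0.0978], 0.35)]
top tweezers []
```

View pics/scene0.png

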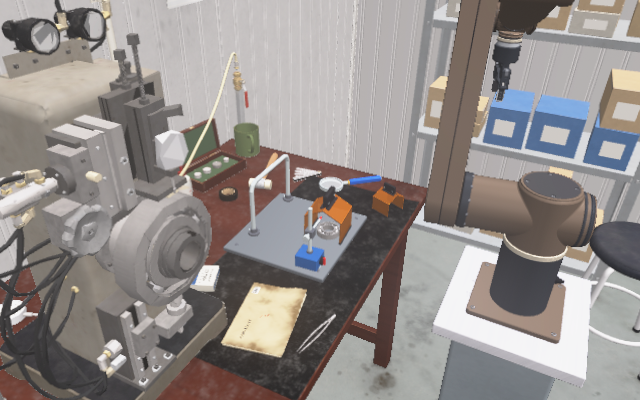

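View pics/top0.png

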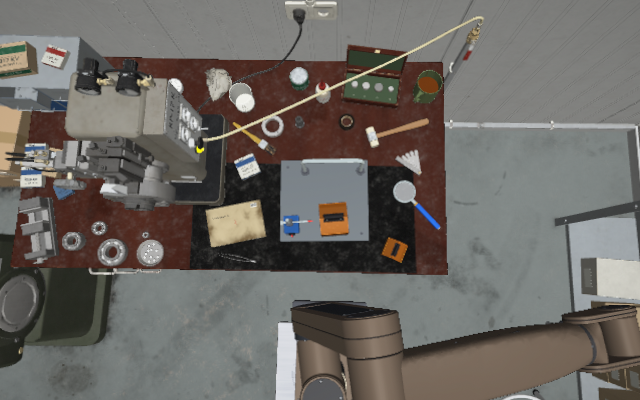

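Large guard at top-view (333,218). The look-alike is the smaller guard at (395,248). The gauge is at (291,224), the rail at (333,160) and the loupe at (404,191) with its handle toward (435,225). I'll check the choice in a crop and measure geometry by depth.

```bash
cat > h.py <<'E'
from plant import telemetry, viewer, bot, search_frame, silhouettes
import numpy as np, cv2
from scipy.spatial.transform import Rotation as R
def grab(c):
    info=viewer.camera_info(c); im,d=viewer.grab_frame(c); return im,d,info
def cloud(d,info):
    h,w=d.shape; u,v=np.meshgrid(np.arange(w),np.arange(h))
    n=cv2.undistortPoints(np.stack([u,v],-1).reshape(-1,1,2).astype(np.float64),np.array(info["mtx"]),np.array(info["D"])).reshape(h,w,2)
    P=np.concatenate([n*d[...,None],d[...,None]],-1); T=np.linalg.inv(np.array(info["extrinsics"]))
    P=P@T[:3,:3].T+T[:3,3]; P[d<=0]=np.nan; return P
def proj(p,info):
    E=np.array(info["extrinsics"]); return cv2.projectPoints(np.atleast_2d(p).astype(float),cv2.Rodrigues(E[:3,:3])[0],E[:3,3],np.array(info["mtx"]),np.array(info["D"]))[0].reshape(-1,2)
def tool():
    s=telemetry.state(); return np.array(s["ee_pos"]),R.from_rotvec(s["ee_rot"]).as_matrix()
def goto(p,zx,s=None):  # tool down, tool y axis along world dir angle zx (deg); print shift/turn
    P,M=tool(); a=np.deg2rad(zx); y=np.array([np.cos(a),np.sin(a),0]); z=np.array([0,0,-1.]); N=np.stack([np.cross(y,z),y,z],1)
    best=min((N,N@np.diag([-1,-1,1])),key=lambda N:R.from_matrix(M.T@N).magnitude())
    print("shift",np.round(M.T@(np.array(p)-P),4),"turn",np.round(R.from_matrix(M.T@best).as_rotvec(),4),"other",np.round(R.from_matrix(M.T@best@np.diag([-1,-1,1])).as_rotvec(),3),"q",np.round(telemetry.state()["qpos"],2))
def rect(P,m):
    q=P[m][:,:2]; q=q[~np.isnan(q).any(1)]; return cv2.minAreaRect((q*1000).astype(np.float32))
E
python3 - <<'E'
from h import *
im,d,info=grab("top"); P=cloud(d,info)
cv2.imwrite("pics/crop.png",cv2.resize(im[150:275,270:450],None,fx=4,fy=4,interpolation=cv2.INTER_CUBIC))
Z=P[...,2]; X=P[...,0]; Y=P[...,1]
reg=(X>.35)&(X<.85)&(abs(Y-.03)<.25)
print("plate",rect(P,reg&(abs(Z-.016)<.006)&(X<.75)&(Y>-.15)))
m=reg&(Z>.15)&(Z<.2)&(X>.6)
print("rail",rect(P,m),np.nanmedian(P[m],0),m.sum())
for q in ["guard_grip","guard","gauge","loupe","bearing"]:
  for r in silhouettes("top",q): print(q,round(r["confidence"],2),rect(P,r["region"]),np.nanpercentile(P[r["region"]][:,2],[5,50,95]))
m=reg&(Z>.12)&(X<.6); print("high",rect(P,m),m.sum())
w=viewer.camera_info("wrist"); p,M=tool(); T=np.linalg.inv(np.array(w["extrinsics"]))
print("cam in tool",M.T@(T[:3,3]-p),M.T@T[:3,:3],w["mtx"]); print(M)
goto([.40,-.01,.36],0)
E
```

```text
plate ((550.587890625, 65.22659301757812), (429.8215026855469, 396.9358825683594), 89.81029510498047)
rail ((712.1434326171875, 43.770965576171875), (287.7833557128906, 149.1123504638672), 42.868919372558594) [0.65784689 0.01266319 0.17193117] 313
guard_grip 0.95 ((389.7712097167969, -221.78518676757812), (74.13130187988281, 58.66703414916992), 67.88883209228516) [0.04039373 0.05475338 0.08410264]
guard_grip 0.76 ((485.76458740234375, -16.430587768554688), (104.46047973632812, 92.04306030273438), 2.0843234062194824) [0.07013849 0.09726569 0.14238662]
guard 0.73 ((394.1067810058594, -221.66973876953125), (76.06619262695312, 67.37648010253906), 67.38798522949219) [0.00642387 0.05421182 0.08385346]
guard 0.58 ((485.1184387207031, -14.28299331665039), (105.38179779052734, 99.8532485961914), 7.702371120452881) [0.03448481 0.09690346 0.14212103]
gauge 0.65 ((471.14825439453125, 123.6634750366211), (72.95783996582031, 72.94166564941406), 46.0317268371582) [0.03928681 0.05246544 0.12896294]
gauge 0.64 ((486.8471984863281, -14.436225891113281), (102.15425109863281, 89.47566223144531), 5.88439
[... 218 characters left out ...]
31, 53.619056701660156), (19.935930252075195, 196.15516662597656), 6.370712757110596) 125
cam in tool [ 0.06942007  0.00036073 -0.12031343] [[ 1.17079561e-04 -9.60966704e-01 -2.76664021e-01]
 [ 9.99999990e-01  1.36070469e-04 -4.94449198e-05]
 [ 8.51607248e-05 -2.76664012e-01  9.60966710e-01]] [[318.88217059   0.         320.91724349]
 [  0.         318.88217059 200.33109396]
 [  0.           0.           1.        ]]
[[ 9.52712992e-01  3.03871607e-01  2.07942338e-05]
 [ 3.03871607e-01 -9.52712993e-01  3.37055841e-06]
 [ 2.08351537e-05  3.10760246e-06 -1.00000000e+00]]
shift [ 0.378  -0.5439 -0.1067] turn [ 0.    -0.    -1.262] other [-0.   -0.    1.88] q [-1.41  0.29  1.58  0.    1.28 -0.15]
```

View pics/crop.png

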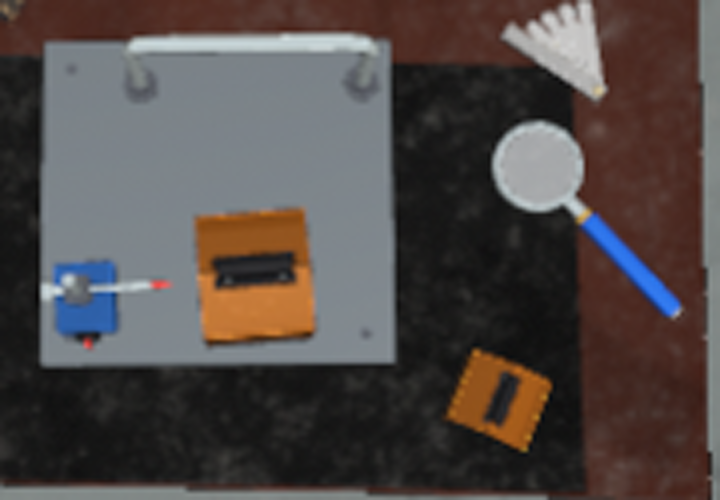

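The crop confirms it: the large guard with the black bar (255,268) stands on the plate, with the red pointer tip at (165,285). The small one (500,400) is the decoy. Moving above the guard for a wrist view.

The manual's scale: shifts go in mm and turns go in units of 0.05 rad. Converting my numbers, -0.05 m is -50, -0.47 m is -470, -1 rad is -20.

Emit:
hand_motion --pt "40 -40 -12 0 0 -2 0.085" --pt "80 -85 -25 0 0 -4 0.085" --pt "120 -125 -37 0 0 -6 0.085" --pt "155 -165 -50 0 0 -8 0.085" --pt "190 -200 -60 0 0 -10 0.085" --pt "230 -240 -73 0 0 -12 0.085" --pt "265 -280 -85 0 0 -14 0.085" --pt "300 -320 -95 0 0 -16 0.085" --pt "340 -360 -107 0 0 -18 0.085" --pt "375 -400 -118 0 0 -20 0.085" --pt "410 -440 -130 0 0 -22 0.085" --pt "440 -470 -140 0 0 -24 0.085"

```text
refused: segments[0]: [40, -40, -12, 0, 0, -2, 0.085] is not of type 'number' (schema: type "number"). Nothing was moved.
```

The call was refused and nothing moved: it wants one flat list, 7 numbers to a row, no inner brackets. Same move again in that form.

Emit:
hand_motion --segments '[40, -40, -12, 0, 0, -2, 0.085, 80, -85, -25, 0, 0, -4, 0.085, 120, -125, -37, 0, 0, -6, 0.085, 155, -165, -50, 0, 0, -8, 0.085, 190, -200, -60, 0, 0, -10, 0.085, 230, -240, -73, 0, 0, -12, 0.085, 265, -280, -85, 0, 0, -14, 0.085, 300, -320, -95, 0, 0, -16, 0.085, 340, -360, -107, 0, 0, -18, 0.085, 375, -400, -118, 0, 0, -20, 0.085, 410, -440, -130, 0, 0, -22, 0.085, 440, -470, -140, 0, 0, -24, 0.085]'

```text
time: 2.6
ee_pos: [0.4571, -0.1115, 0.3813]
ee_rot: [2.284, 2.155, 0.001]
ft_force: [0.1, -0.8, -0.1]
width: 0.0854
gripper_force: 0.0
```

```bash
python3 - <<'E'
from h import *
goto([.50,-.02,.40],0)
E
```

```text
shift [ 0.0939  0.0375 -0.0188] turn [ 0.0011  0.0006 -0.058 ] other [ 1.000e-03 -2.000e-03  3.084e+00] q [-0.46 -0.25  1.89 -0.    1.5  -0.4 ]
```

In the tool's units: 0.09 m is 90, 0.045 m is 45, -0.06 rad is -1.2.

Emit:
hand_motion --segments '[45, 18, -10, 0, 0, -0.8, 0.085, 90, 36, -19, 0, 0, -1.2, 0.085, 90, 36, -19, 0, 0, -1.2, 0.085, 90, 36, -19, 0, 0, -1.2, 0.085]'

```text
time: 3.0
ee_pos: [0.4985, -0.0249, 0.3996]
ee_rot: [2.22, 2.222, -0.0]
ft_force: [-0.3, 0.1, -0.4]
width: 0.0852
gripper_force: 0.0
```

```bash
python3 - <<'E'
from h import *
im,d,info=grab("wrist"); P=cloud(d,info); cv2.imwrite("pics/w1.png",im)
np.savez("w1.npz",P=P,im=im)
X,Y,Z=P[...,0],P[...,1],P[...,2]
m=(Z>.155)&(Z<.185)&(X>.6)
q=P[m]; print("rail",m.sum(),rect(P,m))
if m.sum()>30:
    l=cv2.fitLine(q[:,:2].astype(np.float32),cv2.DIST_HUBER,0,.01,.01).ravel(); print(l,q[:,2].max(),q.min(0),q.max(0))
m=(Z>.134)&(Z<.15)&(X<.6)&(Y<.06); print("gripbar",m.sum(),rect(P,m),np.nanmedian(P[m],0))
m=(abs(Z-.016)<.004); print("plate",rect(P,m))
for k in ["guard","gauge","pointer_tip","bearing","stand"]:
  print(k,[(r["xyz"],round(r["confidence"],2)) for r in search_frame("wrist",k)])
E
```

```text
rail 2041 ((657.16552734375, -10.39532470703125), (12.874736785888672, 193.11219787597656), 1.4165914058685303)
[ 0.03054628 -0.99953336  0.6554793  -0.01388242] 0.1736761597838989 [ 0.64884561 -0.10697483  0.15502418] [0.66466797 0.08608524 0.17367616]
gripbar 565 ((486.5885009765625, -17.067781448364258), (14.0438814163208, 59.524906158447266), 5.791421890258789) [ 0.48703956 -0.01551643  0.14123523]
plate ((545.9542236328125, -83.5382080078125), (585.7720336914062, 1126.62548828125), 85.07197570800781)
guard [([0.4825, -0.0183, 0.099], 0.62), ([0.3938, -0.1996, 0.049], 0.62)]
gauge [([0.4682, 0.1203, 0.0473], 0.97)]
pointer_tip [([0.4698, 0.1178, 0.1175], 0.84), ([0.5954, 0.0471, 0.0172], 0.75)]
bearing []
stand [([0.5963, 0.0449, 0.0192], 0.98)]
```

View pics/w1.png

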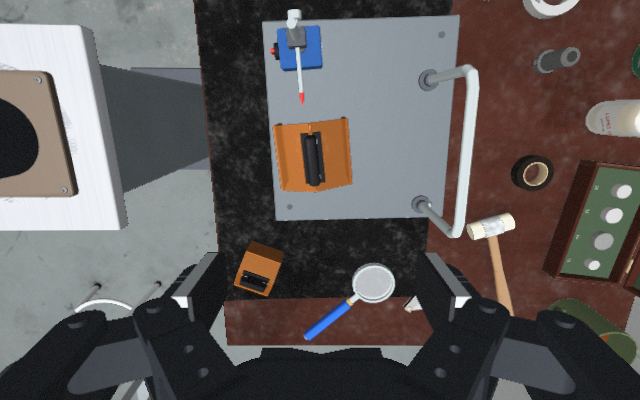

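Wrist view: guard bar at (313,158), red pointer tip (302,98), rail from (470,70) to (455,235), loupe lens (373,283) with its blue handle at (328,320), small decoy guard (257,270). The bar measures 14×60 mm at z 0.141 and the rail top is at 0.172, both as described. Now the grasp.

```bash
python3 - <<'E'
from h import *
goto([.4866,-.017,.138],5.8)
E
```

```text
shift [ 0.0101 -0.0113  0.2611] turn [-0.0004 -0.     -0.1057] other [-0.000e+00  1.000e-03  3.036e+00] q [-0.26 -0.19  1.81 -0.    1.52 -0.25]
```

In the tool's units: 0.185 m is 185, 0.15 m is 150, -0.106 rad is -2.12.

Emit:
hand_motion --segments '[5, -6, 50, 0, 0, -1, 0.085, 10, -11, 100, 0, 0, -2.12, 0.085, 10, -11, 150, 0, 0, -2.12, 0.085, 10, -11, 185, 0, 0, -2.12, 0.085, 10, -11, 185, 0, 0, -2.12, 0.085, 10, -11, 185, 0, 0, -2.12, 0.085]'

```text
time: 3.9
ee_pos: [0.4875, -0.0166, 0.215]
ee_rot: [-2.104, -2.332, 0.0]
ft_force: [0.1, -0.4, 0.7]
width: 0.0849
gripper_force: 0.0
```

```bash
python3 - <<'E'
from h import *
im,d,info=grab("wrist"); P=cloud(d,info)
X,Y,Z=P[...,0],P[...,1],P[...,2]
m=(Z>.134)&(Z<.15)&(X<.55)&(X>.42)&(Y<.06)&(Y>-.1); print("gripbar",m.sum(),rect(P,m),np.nanmedian(P[m],0))
goto([.4866,-.017,.138],5.8)
E
```

```text
gripbar 1818 ((486.9704284667969, -16.273704528808594), (13.618773460388184, 58.94000244140625), 5.541817665100098) [ 0.48664384 -0.01407618  0.14120891]
shift [ 0.     -0.0023  0.0788] turn [0.0032 0.0012 0.0018] other [-2.00e-03  5.00e-03 -3.14e+00] q [-0.24 -0.1   2.06 -0.    1.18 -0.35]
```

In the tool's units: 0.078 m is 78, 0.07 m is 70.

Emit:
hand_motion --segments '[0, -1, 40, 0, 0, 0, 0.085, 0, -1, 70, 0, 0, 0, 0.085, 0, -1, 78, 0, 0, 0, 0.085, 0, -1, 78, 0, 0, 0, 0.03, 0, -1, 78, 0, 0, 0, 0.0, 0, -1, 78, 0, 0, 0, 0.0, 0, -1, 78, 0, 0, 0, 0.0, 0, -1, 78, 0, 0, 0, 0.0, 0, -1, 78, 0, 0, 0, 0.0]' --grip_force 50

```text
time: 4.85
ee_pos: [0.4872, -0.0162, 0.1376]
ee_rot: [2.102, 2.332, 0.002]
ft_force: [0.4, 0.3, 3.2]
width: 0.013
gripper_force: 52.3
```

In the tool's units: -0.19 m is -190, -0.175 m is -175.

Emit:
hand_motion --segments '[0, 0, -10, 0, 0, 0, 0, 0, 0, -30, 0, 0, 0, 0, 0, 0, -60, 0, 0, 0, 0, 0, 0, -100, 0, 0, 0, 0, 0, 0, -140, 0, 0, 0, 0, 0, 0, -175, 0, 0, 0, 0, 0, 0, -190, 0, 0, 0, 0, 0, 0, -190, 0, 0, 0, 0]'

```text
time: 5.65
ee_pos: [0.487, -0.0162, 0.3287]
ee_rot: [2.1, 2.331, 0.003]
ft_force: [-0.5, -0.6, -2.3]
width: 0.013
gripper_force: 51.6
```

```bash
python3 - <<'E'
from h import *
goto([.657,-.0105,.327],1.6)
im,d,info=grab("wrist"); P=cloud(d,info); cv2.imwrite("pics/w2.png",im)
X,Y,Z=P[...,0],P[...,1],P[...,2]
m=(Z>.158)&(Z<.185)&(X>.6)&(X<.7); print("rail",m.sum(),rect(P,m))
m=(Z>.028)&(Z<.038)&(X<.55)&(X>.42)&(Y<.06)&(Y>-.1); q=P[m]; print("bearing",m.sum(),rect(P,m),np.median(q,0),cv2.minEnclosingCircle((q[:,:2]*1000).astype(np.float32)))
for k in ["bearing","pointer_tip"]:
  print(k,[(r["xyz"],round(r["confidence"],2)) for r in search_frame("wrist",k)])
E
```

```text
shift [-0.012   0.1696  0.0024] turn [0.0042 0.0014 0.0761] other [-2.000e-03  6.000e-03 -3.065e+00] q [-0.24 -0.19  1.94 -0.    1.39 -0.35]
rail 3095 ((657.1533813476562, -9.633041381835938), (13.144007682800293, 190.0684814453125), 1.3473179340362549)
bearing 576 ((482.21441650390625, 1.3965740203857422), (60.65234375, 34.79730987548828), 4.468600749969482) [0.48030511 0.00299772 0.03136094] ((483.0906677246094, -9.81566333770752), 30.65152359008789)
bearing [([0.4796, 0.0019, 0.035], 0.59)]
pointer_tip [([0.4687, 0.1172, 0.1183], 0.83)]
```

View pics/w2.png

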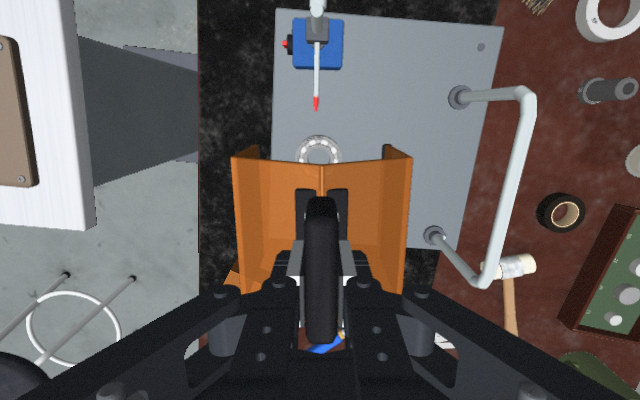

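Bearing is uncovered at (320,152), and the guard is held level. Carrying it over the rail.

In the tool's units: -0.0115 m is -11.5, 0.169 m is 169, 0.076 rad is 1.52.

Emit:
hand_motion --segments '[-2, 30, 0, 0, 0, 0.4, 0, -5, 70, 0, 0, 0, 0.8, 0, -8, 110, 0, 0, 0, 1.2, 0, -10, 145, 0, 0, 0, 1.5, 0, -11.5, 165, 0, 0, 0, 1.52, 0, -11.5, 169, 0, 0, 0, 1.52, 0, -11.5, 169, 0, 0, 0, 1.52, 0]'

```text
time: 6.5
ee_pos: [0.6549, -0.0098, 0.3232]
ee_rot: [-2.187, -2.249, 0.005]
ft_force: [-0.1, 0.4, -3.0]
width: 0.0132
gripper_force: 51.6
```

```bash
python3 - <<'E'
from h import *
im,d,info=grab("wrist"); P=cloud(d,info)
X,Y,Z=P[...,0],P[...,1],P[...,2]
m=(Z>.158)&(Z<.18)&(X>.6)&(X<.7); print("rail",m.sum(),rect(P,m))
for a in np.arange(-.1,.1,.02):
  k=m&(Y>a)&(Y<a+.02)
  if k.sum()>20: print(round(a+.01,2),np.percentile(X[k],[2,50,98]).round(4),k.sum())
goto([.657,-.0105,.207],1.6)
E
```

```text
rail 1229 ((655.9685668945312, 50.21630859375), (11.845427513122559, 71.42522430419922), 1.6008427143096924)
0.01 [0.651  0.6562 0.6623] 85
0.03 [0.6505 0.6563 0.6619] 331
0.05 [0.65   0.6558 0.6616] 356
0.07 [0.6494 0.6553 0.6613] 382
0.09 [0.65  0.655 0.66 ] 75
shift [-0.0008  0.0029  0.1171] turn [-0.0044 -0.0007  0.0002] other [ 1.000e-03 -7.000e-03 -3.141e+00] q [-0.17  0.2   1.55 -0.    1.39 -0.2 ]
```

In the tool's units: 0.106 m is 106, 0.103 m is 103.

Emit:
hand_motion --segments '[-0.5, 2, 30, 0, 0, 0, 0, -0.5, 2, 70, 0, 0, 0, 0, -0.5, 2, 95, 0, 0, 0, 0, -0.5, 2, 103, 0, 0, 0, 0, -0.5, 2, 106, 0, 0, 0, 0, -0.5, 2, 106, 0, 0, 0, 0]'

```text
time: 7.15
ee_pos: [0.6579, -0.0105, 0.2219]
ee_rot: [2.189, 2.251, 0.002]
ft_force: [-0.9, 0.7, -0.8]
width: 0.013
gripper_force: 51.5
```

Emit:
hand_motion --segments '[0, 0, 8, 0, 0, 0, 0, 0, 0, 12, 0, 0, 0, 0, 0, 0, 14, 0, 0, 0, 0, 0, 0, 14, 0, 0, 0, 0]'

```text
time: 7.55
ee_pos: [0.6575, -0.0103, 0.2061]
ee_rot: [-2.19, -2.252, 0.001]
ft_force: [-0.3, -0.8, -1.8]
width: 0.0134
gripper_force: 51.5
```

Emit:
hand_motion --segments '[0, 0, 2, 0, 0, 0, 0, 0, 0, 3, 0, 0, 0, 0, 0, 0, 3, 0, 0, 0, 0]'

```text
time: 7.85
ee_pos: [0.6584, -0.0104, 0.2046]
ee_rot: [2.189, 2.251, 0.002]
ft_force: [0.3, -1.3, 1.4]
width: 0.0129
gripper_force: 52.0
```

Emit:
hand_motion --segments '[0, 0, 1, 0, 0, 0, 0, 0, 0, 1, 0, 0, 0, 0.006, 0, 0, 1, 0, 0, 0, 0.016, 0, 0, 1, 0, 0, 0, 0.03, 0, 0, 1, 0, 0, 0, 0.05, 0, 0, 1, 0, 0, 0, 0.05, 0, 0, 1, 0, 0, 0, 0.05]' --grip_force 20

```text
time: 8.55
ee_pos: [0.6575, -0.0104, 0.2021]
ee_rot: [-2.19, -2.252, 0.0]
ft_force: [-0.0, 0.2, 0.4]
width: 0.0498
gripper_force: 0.0
```

```bash
python3 - <<'E'
from h import *
im,d,info=grab("wrist"); cv2.imwrite("pics/w3.png",im)
P=cloud(d,info); X,Y,Z=P[...,0],P[...,1],P[...,2]
m=(Z>.2)&(Z<.215)&(abs(X-.657)<.04)&(abs(Y)<.07); print(rect(P,m),m.sum(),np.nanmedian(P[m],0))
im,d,info=grab("scene"); u=proj([[.657,-.01,.17]],info)[0].astype(int); print(u)
cv2.imwrite("pics/s3.png",cv2.resize(im[u[1]-50:u[1]+60,u[0]-70:u[0]+110],None,fx=4,fy=4,interpolation=cv2.INTER_CUBIC))
E
```

```text
((655.5236206054688, -6.610836029052734), (54.844017028808594, 61.44588088989258), 52.50749588012695) 6205 [ 0.65722075 -0.00464853  0.20823981]
[270 166]
```

View pics/s3.png

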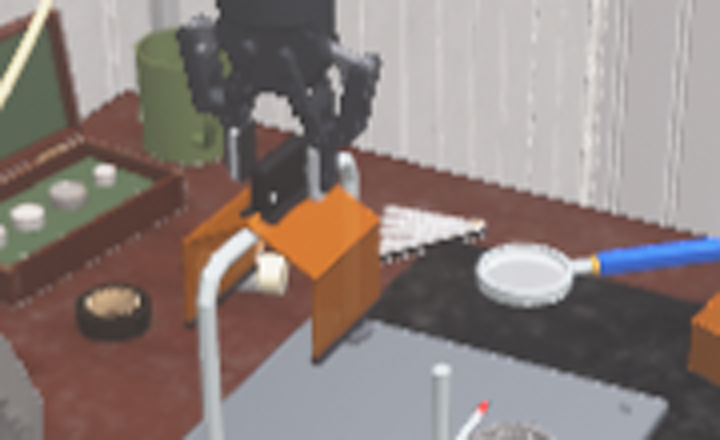

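Guard hangs astride the rail (crop around (290,240)) with the fingers open either side of the bar. Retreating up, then over to the loupe.

In the tool's units: -0.06 m is -60, -0.13 m is -130.

Emit:
hand_motion --segments '[0, 0, -20, 0, 0, 0, 0.05, 0, 0, -60, 0, 0, 0, 0.06, 0, 0, -100, 0, 0, 0, 0.085, 0, 0, -130, 0, 0, 0, 0.085, 0, 0, -130, 0, 0, 0, 0.085]'

```text
time: 9.15
ee_pos: [0.6597, -0.0107, 0.3398]
ee_rot: [2.183, 2.245, 0.011]
ft_force: [0.5, -0.1, 1.0]
width: 0.0851
gripper_force: 0.0
```

```bash
python3 - <<'E'
from h import *
goto([.53,-.34,.26],-36)
E
```

```text
shift [-0.3254 -0.1398  0.0789] turn [ 0.012  -0.0016  0.6564] other [ 2.000e-03  1.600e-02 -2.485e+00] q [-0.17  0.2   1.53  0.    1.41 -0.2 ]
```

Emit:
hand_motion --segments '[-40, -18, 10, 0, 0, 1.6, 0.085, -80, -35, 20, 0, 0, 3.2, 0.085, -125, -53, 30, 0, 0, 5, 0.085, -165, -70, 40, 0, 0, 6.8, 0.085, -210, -90, 50, 0, 0, 8.6, 0.085, -250, -108, 60, 0, 0, 10.4, 0.085, -290, -125, 70, 0, 0, 12, 0.085, -325, -140, 79, 0, 0, 13.12, 0.085, -325, -140, 79, 0, 0, 13.12, 0.085, -325, -140, 79, 0, 0, 13.12, 0.085]'

```text
time: 10.15
ee_pos: [0.526, -0.3394, 0.2517]
ee_rot: [-2.798, -1.423, 0.001]
ft_force: [-0.3, 0.3, -0.8]
width: 0.0848
gripper_force: 0.0
```

```bash
cat > lp.py <<'E'
from h import *
im,d,info=grab("wrist"); P=cloud(d,info); X,Y,Z=P[...,0],P[...,1],P[...,2]
blue=(im[...,0]>150)&(im[...,2]<90)&(im[...,1]<150)
m=blue&(Z<.03)&(X>.38)&(Y<-.2); n,lab,st,_=cv2.connectedComponentsWithStats(m.astype(np.uint8)); m=lab==1+st[1:,4].argmax()
r=rect(P,m); print("handle",m.sum(),r,np.nanmedian(P[m],0))
q=P[m][:,:2]; q=q[~np.isnan(q).any(1)]; c=np.array(r[0])/1e3; d0=np.linalg.svd(q-q.mean(0),full_matrices=False)[2][0]; d0*=np.sign(d0[1])
L=c+.113*d0; print("dir deg",np.rad2deg(np.arctan2(d0[1],d0[0])),"lens",L)
k=(Z>.008)&(Z<.03)&(np.hypot(X-L[0],Y-L[1])<.05); print("rim circle",cv2.minEnclosingCircle((P[k][:,:2]*1000).astype(np.float32)))
a=np.rad2deg(np.arctan2(d0[1],d0[0]))
goto(list(L-.078*d0)+[.026],a-90)
E
python3 lp.py
```

```text
handle 407 ((507.7703857421875, -335.51092529296875), (109.37194061279297, 16.00357437133789), 43.2837028503418) [ 0.51606599 -0.32842624  0.01436735]
dir deg 43.938328932890435 lens [ 0.58914023 -0.25710207]
rim circle ((587.0404663085938, -262.3970947265625), 44.709678649902344)
shift [ 0.0258 -0.0107  0.2266] turn [-0.0015 -0.0006  0.1759] other [ 1.000e-03 -2.000e-03 -2.966e+00] q [-0.73  0.18  1.7   0.    1.26 -0.11]
```

In the tool's units: 0.135 m is 135, 0.12 m is 120, 0.1 rad is 2.

Emit:
hand_motion --segments '[12, -5, 40, 0, 0, 2, 0.085, 26, -11, 80, 0, 0, 3.52, 0.085, 26, -11, 120, 0, 0, 3.52, 0.085, 26, -11, 135, 0, 0, 3.52, 0.085, 26, -11, 135, 0, 0, 3.52, 0.085]'

```text
time: 10.7
ee_pos: [0.5324, -0.3095, 0.1158]
ee_rot: [-2.908, -1.176, 0.004]
ft_force: [-0.8, -0.6, 0.2]
width: 0.0849
gripper_force: 0.0
```

```bash
python3 lp.py
```

```text
handle 612 ((507.51885986328125, -336.04022216796875), (111.7522201538086, 16.45293426513672), 43.19919204711914) [ 0.51940355 -0.32570465  0.01409693]
dir deg 43.54516663658569 lens [ 0.58942482 -0.25819156]
rim circle ((585.7877807617188, -261.3164367675781), 45.194183349609375)
shift [-0.0012  0.0003  0.0925] turn [-0.0007 -0.      0.0082] other [ 0.000e+00 -1.000e-03 -3.133e+00] q [-0.69  0.3   1.82  0.    1.02  0.11]
```

In the tool's units: 0.088 m is 88, 0.09 m is 90, 0.008 rad is 0.16.

Emit:
hand_motion --segments '[-1, 0, 40, 0, 0, 0.08, 0.085, -1, 0, 75, 0, 0, 0.16, 0.05, -1, 0, 88, 0, 0, 0.16, 0.04, -1, 0, 90, 0, 0, 0.16, 0.035, -1, 0, 90, 0, 0, 0.16, 0.0, -1, 0, 90, 0, 0, 0.16, 0.0, -1, 0, 90, 0, 0, 0.16, 0.0, -1, 0, 90, 0, 0, 0.16, 0.0]' --grip_force 60

```text
time: 11.55
ee_pos: [0.5342, -0.3137, 0.0314]
ee_rot: [2.914, 1.162, 0.004]
ft_force: [-0.1, -0.1, 6.5]
width: 0.0135
gripper_force: 60.3
```

```bash
python3 - <<'E'
from h import *
im,d,info=grab("wrist"); cv2.imwrite("pics/w4.png",im)
print(telemetry.state()); 
P=cloud(d,info);X,Y,Z=P[...,0],P[...,1],P[...,2]
blue=(im[...,0]>150)&(im[...,2]<90)&(im[...,1]<150)&(Z<.05); print(np.nanpercentile(Z[blue],[5,50,95]))
E
```

```text
{'time': 11.6, 'qpos': array([-6.94697974e-01,  4.30896142e-01,  1.83879185e+00,  6.99884294e-05,
        8.66670239e-01,  1.17245394e-01]), 'joint_velocities': array([ 0.00111969,  0.00136058, -0.00065343,  0.00158804,  0.00021851,
       -0.00018427]), 'joint_efforts': array([-6.04931172e-02, -3.59011638e+01, -2.05213290e+01, -8.47871241e-03,
       -1.17782252e-01, -1.23654921e-03]), 'ee_pos': array([ 0.53419147, -0.31376934,  0.03140975]), 'ee_rot': array([2.91392673, 1.16184577, 0.00398592]), 'ft_force': array([-0.57148101, -0.18021852,  6.26005345]), 'torque': array([ 0.05960278,  0.07778811, -0.01593238]), 'gripper_force': 60.293169021606445, 'width': 0.01386608869741884}
[0.01220222 0.01445165 0.01579679]
```

View pics/w4.png

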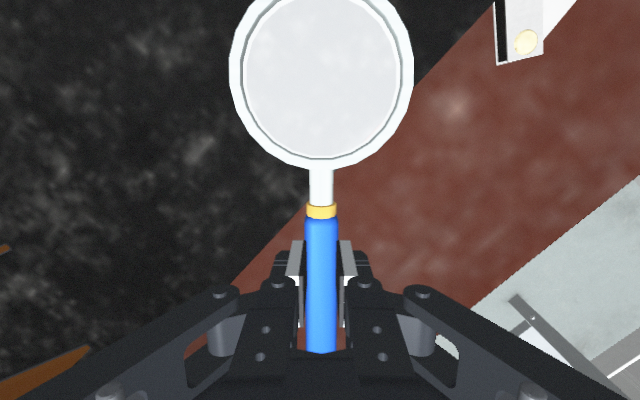

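The pads straddle the handle (320,280) squarely, but sit about 5 mm too high and grip the rounded top. I'll open slightly, go lower and regrip.

Emit:
hand_motion --segments '[0, 0, 0, 0, 0, 0, 0.03, 0, 0, 0, 0, 0, 0, 0.03, 0, 0, 0, 0, 0, 0, 0.03]'

```text
time: 11.9
ee_pos: [0.5322, -0.3122, 0.0282]
ee_rot: [-2.918, -1.163, 0.0]
ft_force: [-0.2, 0.1, -0.6]
width: 0.03
gripper_force: 0.0
```

Emit:
hand_motion --segments '[0, 0, 2, 0, 0, 0, 0.03, 0, 0, 2, 0, 0, 0, 0.03]'

```text
time: 12.1
ee_pos: [0.5321, -0.312, 0.0258]
ee_rot: [-2.917, -1.163, 0.001]
ft_force: [-0.4, 0.1, 0.1]
width: 0.0302
gripper_force: 0.0
```

In the tool's units: 0.0015 m is 1.5.

Emit:
hand_motion --segments '[0, 0, 1.5, 0, 0, 0, 0.03, 0, 0, 1.5, 0, 0, 0, 0.022, 0, 0, 1.5, 0, 0, 0, 0.018]'

```text
time: 12.4
ee_pos: [0.5325, -0.3125, 0.0249]
ee_rot: [2.918, 1.163, 0.0]
ft_force: [-0.1, -0.8, -0.3]
width: 0.018
gripper_force: 0.1
```

Emit:
hand_motion --segments '[0, 0, 0, 0, 0, 0, 0, 0, 0, 0, 0, 0, 0, 0, 0, 0, 0, 0, 0, 0, 0]' --grip_force 25

```text
time: 12.7
ee_pos: [0.5326, -0.3125, 0.025]
ee_rot: [2.918, 1.163, 0.0]
ft_force: [-0.4, -0.2, 0.2]
width: 0.0155
gripper_force: 27.6
```

Emit:
hand_motion --segments '[0, 0, 0, 0, 0, 0, 0, 0, 0, 0, 0, 0, 0, 0, 0, 0, -5, 0, 0, 0, 0, 0, 0, -20, 0, 0, 0, 0, 0, 0, -50, 0, 0, 0, 0, 0, 0, -90, 0, 0, 0, 0, 0, 0, -130, 0, 0, 0, 0, 0, 0, -170, 0, 0, 0, 0, 0, 0, -210, 0, 0, 0, 0, 0, 0, -230, 0, 0, 0, 0, 0, 0, -230, 0, 0, 0, 0]' --grip_force 55

```text
time: 13.8
ee_pos: [0.534, -0.3135, 0.261]
ee_rot: [2.91, 1.161, 0.007]
ft_force: [0.1, -0.6, -1.0]
width: 0.0142
gripper_force: 55.7
```

```bash
python3 - <<'E'
from h import *
im,d,info=grab("wrist"); P=cloud(d,info); X,Y,Z=P[...,0],P[...,1],P[...,2]
p,M=tool(); Q=(P-p)@M
np.save("Q.npy",Q)
m=(np.abs(Q[...,2])<.05)&(Q[...,0]>.03)&(Q[...,0]<.13)&(abs(Q[...,1])<.05)
q=Q[m]; print(m.sum(),q.min(0),q.max(0),cv2.minEnclosingCircle((q[:,:2]*1000).astype(np.float32)))
k=q[:,0]>.04; A=np.c_[q[k][:,:2],np.ones(k.sum())]; print("plane z=ax+by+c",np.linalg.lstsq(A,q[k][:,2],rcond=None)[0])
goto([.5,-.15,.26],0)
for c in ["scene","top"]:
    im,d,info=grab(c)
    print(c,[(r["xyz"],round(r["confidence"],2)) for r in search_frame(c,"pointer_tip")],[(r["xyz"],round(r["confidence"],2)) for r in search_frame(c,"bearing")])
E
```

```text
28850 [ 0.0300097  -0.03613835  0.00557909] [0.1086266  0.03894301 0.01510277] ((73.28064727783203, 1.174849510192871), 43.46207046508789)
plane z=ax+by+c [ 0.01743221 -0.00543165  0.00990584]
shift [ 0.088  -0.1407 -0.003 ] turn [ 0.0044  0.0013 -0.8119] other [ 2.00e-03 -5.00e-03  2.33e+00] q [-0.69  0.16  1.72  0.    1.26  0.12]
scene [([0.4671, 0.1309, 0.1102], 0.67)] [([0.4795, -0.0044, 0.0262], 0.62)]
top [([0.4713, 0.1162, 0.1133], 0.44)] [([0.4817, -0.0098, 0.0297], 0.53), ([0.6441, -0.0059, 0.1601], 0.49)]
```

```bash
python3 - <<'E'
from h import *
goto([.62,-.09,.31],0)
E
```

```text
shift [ 0.2166 -0.1004 -0.0571] turn [-0.004  -0.0012 -0.812 ] other [-1.00e-03  5.00e-03  2.33e+00] q [-0.69  0.16  1.73 -0.    1.26  0.12]
```

In the tool's units: 0.217 m is 217, 0.195 m is 195, -0.812 rad is -16.24.

Emit:
hand_motion --segments '[30, -13, -20, 0, 0, -2.4, 0, 60, -27, -35, 0, 0, -4.8, 0, 95, -43, -50, 0, 0, -7.4, 0, 130, -60, -57, 0, 0, -10, 0, 165, -75, -57, 0, 0, -12.4, 0, 195, -90, -57, 0, 0, -14.6, 0, 217, -100, -57, 0, 0, -16.24, 0, 217, -100, -57, 0, 0, -16.24, 0, 217, -100, -57, 0, 0, -16.24, 0, 217, -100, -57, 0, 0, -16.24, 0]'

```text
time: 15.15
ee_pos: [0.6208, -0.0913, 0.3112]
ee_rot: [-2.223, -2.219, 0.001]
ft_force: [-0.1, -0.3, -1.9]
width: 0.0141
gripper_force: 55.7
```

```bash
cat > m5.py <<'E'
from h import *
im,d,info=grab("wrist"); P=cloud(d,info); cv2.imwrite("pics/w5.png",im); X,Y,Z=P[...,0],P[...,1],P[...,2]
m=(Z>.027)&(Z<.038)&(np.hypot(X-.482,Y+.01)<.05); q=P[m]; print("bearing",m.sum(),rect(P,m),cv2.minEnclosingCircle((q[:,:2]*1000).astype(np.float32)))
b,g,r=[im[...,i].astype(int) for i in range(3)]
red=(r>150)&(g<90)&(b<90)&(abs(X-.47)<.05)&(Y>.0)&(Y<.11)&(Z>.06)&(Z<.16)
print("red",red.sum()); v,u=np.nonzero(red); print(np.c_[u,v,(P[red]*1000).round(1)][::max(1,len(u)//25)])
m=(np.hypot(X-.47,Y-.08)<.06)&(Z>.06)&(Z<.16)&(Y<.11); v,u=np.nonzero(m)
for a in np.arange(.02,.11,.006):
  k=m&(Y>a)&(Y<a+.006)
  if k.sum(): print(round(a+.003,3),k.sum(),np.median(P[k],0).round(4))
p,M=tool(); Q=(P-p)@M; m=(np.abs(Q[...,2])<.05)&(Q[...,0]>.045)&(Q[...,0]<.13)&(abs(Q[...,1])<.05); q=P[m]
A=np.c_[q[:,:2]-p[:2],np.ones(len(q))]; print("lens plane world",np.linalg.lstsq(A,q[:,2],rcond=None)[0], "p",p)
# circle fit on rim outline in the image mask
c,_=cv2.findContours(m.astype(np.uint8),cv2.RETR_EXTERNAL,cv2.CHAIN_APPROX_NONE); c=max(c,key=len).reshape(-1,2)
e=Q[c[:,1],c[:,0]]; e=e[(c[:,1]>3)&(e[:,0]>.05)]; S=np.c_[2*e[:,:2],np.ones(len(e))]; s=np.linalg.lstsq(S,(e[:,:2]**2).sum(1),rcond=None)[0]
print("rim centre in tool",s[:2],"r",np.sqrt(s[2]+s[:2]@s[:2]))
E
python3 m5.py
```

```text
bearing 1381 ((481.3519287109375, -11.840023040771484), (56.769676208496094, 61.64277648925781), 10.195966720581055) ((483.2816162109375, -11.177177429199219), 31.309810638427734)
red 53
[[157.    8.  474.9  63.  109.6]
 [154.    9.  472.4  62.1 110.1]
 [156.    9.  473.7  62.4 109. ]
 [158.    9.  476.1  62.  110.5]
 [155.   10.  473.2  61.3 110.1]
 [158.   10.  475.5  61.5 109.4]
 [155.   11.  473.2  60.5 110.4]
 [158.   11.  474.8  61.1 108.1]
 [155.   12.  472.2  60.2 108.4]
 [158.   12.  474.9  60.1 108.7]
 [155.   13.  473.3  58.7 111.2]
 [158.   13.  475.5  58.9 110.3]
 [157.   14.  474.   58.4 109.2]
 [159.   14.  475.8  58.5 109.1]
 [159.   15.  475.3  57.9 108.3]
 [156.   16.  473.7  56.4 111. ]
 [159.   16.  475.2  57.  108.5]
 [158.   17.  475.   55.8 110.2]
 [160.   17.  475.7  56.4 107.7]
 [159.   18.  475.2  55.4 108.9]
 [158.   19.  474.4  54.5 109.4]
 [160.   19.  475.2  55.  107.3]
 [160.   20.  474.9  54.3 106.9]
 [160.   21.  475.4  53.2 108.2]
 [160.   22.  475.1  52.5 107.8]
 [160.   23.  474.9  51.7 107.7]
 [160.   25.  475.6  49.6 109.7]]
0.047 4 [0.4746 0.0495 0.1074]
0.053 29 [0.4744 0.0537 0.1088]
0.059 47 [0.4748 0.059  0.1092]
0.065 47 [0.4744 0.0649 0.1093]
0.071 13 [0.474  0.069  0.1088]
lens plane world [-0.00184461 -0.01658097  0.29772148] p [ 0.62077796 -0.09152655  0.31142119]
rim centre in tool [ 0.08149771 -0.00070441] r 0.03724275256801093
```

View pics/w5.png

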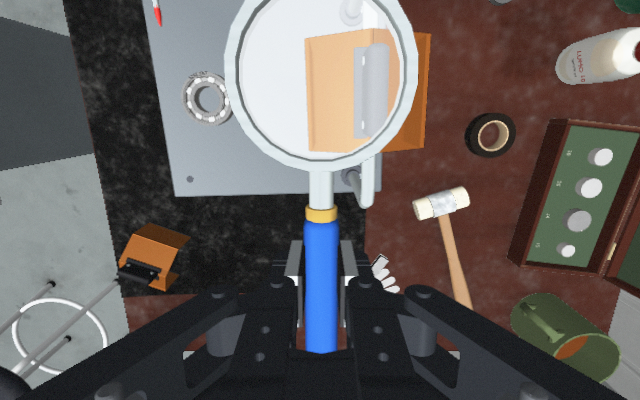

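View: bearing at (207,97), pointer tip (160,25), lens held at (322,75), and the hung guard visible through and behind it (365,90), decoy guard untouched (155,255). Next I'll check for camera bias on the plate and measure the rim annulus and tip height.

```bash
cat > m6.py <<'E'
from h import *
im,d,info=grab("wrist"); P=cloud(d,info); X,Y,Z=P[...,0],P[...,1],P[...,2]
m=(abs(Z-.016)<.006)&(X>.43)&(X<.6)&(Y>-.1)&(Y<.1); q=P[m]; print("plate",np.median(q[:,2]),np.linalg.lstsq(np.c_[q[:,:2],np.ones(len(q))],q[:,2],rcond=None)[0],m.sum())
p,M=tool(); Q=(P-p)@M; c=np.array([.080,-.0005]); rr=np.hypot(Q[...,0]-c[0],Q[...,1]-c[1])
for lo,hi in [(.01,.02),(.02,.028),(.0325,.0365)]:
  k=(rr>lo)&(rr<hi)&(abs(Q[...,2])<.05); q=P[k]; print(lo,k.sum(),"rel z at centre/slopes",np.linalg.lstsq(np.c_[q[:,:2]-(p+M@[c[0],c[1],0])[:2],np.ones(len(q))],q[:,2]-p[2],rcond=None)[0].round(4))
k=(abs(Q[...,1])<.003)&(Q[...,0]>.03)&(Q[...,0]<.06)&(abs(Q[...,2])<.05)
blue=(im[...,0]>150)&(im[...,2]<90)&(Q[...,2]>-.02)&(Q[...,2]<.03)&(abs(Q[...,1])<.006); q=Q[blue]; print("handle",np.linalg.lstsq(np.c_[q[:,0],np.ones(len(q))],q[:,2],rcond=None)[0],"max x",np.percentile(q[:,0],99.5),q[:,1].mean())
D=np.load("w1.npz"); P=D["P"]; im=D["im"].astype(int); X,Y,Z=P[...,0],P[...,1],P[...,2]
red=(im[...,2]>150)&(im[...,1]<90)&(im[...,0]<90)&(abs(X-.47)<.04)&(Y>.02)&(Y<.1)&(Z>.05)
q=P[red]; q=q[q[:,1].argsort()]; print(len(q),q[:6].round(4),np.median(q,0))
P0=P[(abs(Z-.016)<.006)&(X>.45)&(X<.6)&(abs(Y)<.1)]; print("plate w1",np.median(P0[:,2]))
E
python3 m6.py
```

```text
plate 0.015809858756284295 [ 0.00028558 -0.00057331  0.01571096] 10650
0.01 6333 rel z at centre/slopes [-0.0021  0.0026 -0.0156]
0.02 8098 rel z at centre/slopes [-0.0012  0.0007 -0.0159]
0.0325 5283 rel z at centre/slopes [ 0.0038 -0.0359 -0.0126]
handle [0.00293548 0.00983583] max x 0.021607270332236042 -6.389502611679495e-05
27 [[0.4829 0.027  0.1088]
 [0.4745 0.0509 0.1076]
 [0.4745 0.0521 0.1078]
 [0.4746 0.0532 0.1096]
 [0.4746 0.0544 0.1089]
 [0.4747 0.0555 0.1105]] [0.47459179 0.05795568 0.1096247 ]
plate w1 0.015775787330903623
```

Glass and handle are level in the tool frame. The lens mid-plane is about 17.5 mm below the TCP and the lens centre about 80.5 mm ahead on tool x. The tip is at z≈0.1075 and the bearing centre at ≈(0.483,-0.0115).

The manual's scale: shifts go in mm and turns go in units of 0.05 rad. Converting my numbers, -0.138 m is -138, 0.12 m is 120.

Emit:
hand_motion --segments '[0, -30, 0, 0, 0, 0, 0, 0, -70, 0, 0, 0, 0, 0, 0, -110, 0, 0, 0, 0, 0, 0, -138, 10, 0, 0, 0, 0, 0, -138, 50, 0, 0, 0, 0, 0, -138, 90, 0, 0, 0, 0, 0, -138, 120, 0, 0, 0, 0, 0, -138, 140, 0, 0, 0, 0, 0, -138, 140, 0, 0, 0, 0, 0, -138, 140, 0, 0, 0, 0]'

```text
time: 16.25
ee_pos: [0.4833, -0.0911, 0.1725]
ee_rot: [2.222, 2.22, 0.0]
ft_force: [0.4, -0.7, -1.0]
width: 0.0145
gripper_force: 55.6
```

```bash
python3 - <<'E'
from h import *
goto([.483,-.092,.125],0)
E
```

```text
shift [-0.0008 -0.0003  0.0475] turn [ 0.0004  0.0002 -0.0012] other [ 0.00e+00 -1.00e-03  3.14e+00] q [-0.39 -0.04  2.09 -0.    1.09 -0.39]
```

Emit:
hand_motion --segments '[-1, 0, 20, 0, 0, 0, 0, -1, 0, 35, 0, 0, 0, 0, -1, 0, 44, 0, 0, 0, 0, -1, 0, 47, 0, 0, 0, 0, -1, 0, 47, 0, 0, 0, 0, -1, 0, 47, 0, 0, 0, 0, -1, 0, 47, 0, 0, 0, 0, -1, 0, 47, 0, 0, 0, 0]'

```text
time: 17.05
ee_pos: [0.4835, -0.0916, 0.1256]
ee_rot: [2.221, 2.221, 0.001]
ft_force: [0.2, -0.3, -1.6]
width: 0.0144
gripper_force: 55.7
```

```bash
python3 - <<'E'
from h import *
goto([.483,-.092,.125],0)
for c in ["scene","top","wrist"]:
    im,d,info=grab(c)
    u=proj([[.483,-.0115,.1075],[.4747,.049,.1075],[.483,-.0115,.032]],info); print(c,u.round(1))
    if c=="scene": a=im[140:280,240:380]; A=cv2.resize(a,(560,560),interpolation=cv2.INTER_CUBIC)
    if c=="top":
        P=cloud(d,info); X,Y,Z=P[...,0],P[...,1],P[...,2]
        k=(abs(Z-.11)<.012)&(np.hypot(X-.483,Y+.0115)<.044); print("lens top",k.sum(),cv2.minEnclosingCircle((P[k][:,:2]*1000).astype(np.float32)),np.median(Z[k]))
        q=P[k]; print(np.linalg.lstsq(np.c_[q[:,:2],np.ones(len(q))],q[:,2],rcond=None)[0])
    if c=="wrist":
        P=cloud(d,info); X,Y,Z=P[...,0],P[...,1],P[...,2]; r=np.hypot(X-.483,Y+.0115)
        k=(r<.026)&(abs(Z-.11)<.02); q=P[k]; print("glass",k.sum(),np.median(q[:,2]),np.linalg.lstsq(np.c_[q[:,:2],np.ones(len(q))],q[:,2],rcond=None)[0])
        b,g,rr=[im[...,i].astype(int) for i in range(3)]; red=(rr>150)&(g<90)&(b<90)&(abs(X-.475)<.03)&(Y>.03)&(Y<.1); print("red",red.sum(),np.median(P[red],0) if red.any() else "")
        cv2.imwrite("pics/end.png",A)
E
```

```text
shift [-0.0004 -0.0005  0.0006] turn [0.0012 0.0005 0.0001] other [-1.000e-03  2.000e-03 -3.142e+00] q [-0.39  0.03  2.12 -0.    0.99 -0.39]
scene [[329.9 203.3]
 [322.3 215.8]
 [329.  227.3]]
top [[331.8 218.6]
 [312.7 220.8]
 [331.9 221.1]]
lens top 270 ((481.7529296875, -11.65220832824707), 41.92236328125) 0.11256944801905733
[0.01502114 0.00388509 0.10510483]
wrist [[ 321.7   81.5]
 [ 298.  -105.6]
 [ 321.4   91.1]]
glass 14284 0.10984973879909106 [-2.18194559e-04  6.33397425e-05  1.09946388e-01]
red 0
```

View pics/end.png

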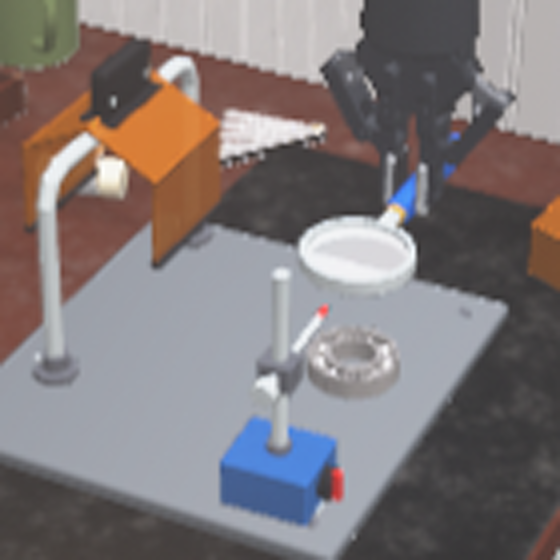

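Final check: the lens is level over the bearing (crop (357,255) above (352,355)), clear of the pointer tip (325,309). The guard hangs on the rail (120,150), free.

```bash
python3 -c "
from plant import bot; print(bot.sign_off())"
```

```text
the job is handed in; nothing more can be done
None
```

The job is handed in at about 17 s of the 61 s: the large amber guard hangs free astride the rail, and the lens is held level over the middle of the bearing. Its mid-plane is at about z = 0.108 m against a pointer tip measured at about 0.1075 m, and I saw nothing touched or shifted.

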